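# Slacken the board cutter's gauge screw and push the gauge to its stops

### The arm

A 6-joint arm with a two-finger parallel gripper is mounted at the origin on the work surface. World frame = base frame: x ahead of the robot, y to its left, z up, the work surface at z = 0. Lengths are in m, angles in rad, forces in N, time in s.
With the tool pointing down it reaches from about 0.275 to 0.875 m from the base axis. Payload 12.5 kg.
Tool frame: the origin (TCP) lies between the finger pads; the fingertips stand 17 mm ahead of it and the grasp point (between the pads) lies 2 mm behind it (env.tips_ahead is the distance from the TCP to the fingertips, in m); z points along the fingers, y is the direction in which the jaws open and shut (so a half turn about z gives the same grasp; the last joint's range is limited). The gripper opens to 85 mm and grips with 20 to 120 N. Pads are 22 mm wide; open, the fingers measure 114 mm over their backs; the gripper's body (76 mm by 85 mm) begins 54 mm behind the grasp point. The pads swing forward as they close: fully open they stand 13 mm farther back than shut.
Start: joints at [-1.423, 0.351, 1.652, -0, 1.139, -0.085], TCP at [0.127, -0.535, 0.248] pointing down, gripper open.
Joint ranges: [-2.75, 2.75], [-0.79, 2.1], [0.01, 2.65], [-1.57, 4.71], [0.07, 3.14], [-2.87, 2.87]. Speed limits (rad/s): [2.22, 2.22, 2.79, 3.14, 3.14, 3.14].

### API

Orientations are given as a rotation vector (axis times angle).
In Python, from station import get_state, grab_frame, camera_info, env gives the robot as it stands.
- The arm moves only by the tool arm_command, never from a script. Its argument "steps" is a list that holds one entry, the list of rows, each a list of 5 numbers: the closure in counts, from 0 (fully open) to 255 (shut), then the shift along the tool's x, y, z in cm, then the turn about the tool's z in units of 6 degrees (1.0 is 6 degrees). A call has 1 to 5 rows; each row shifts and turns the commanded pose from where the row before left it, along the tool's axes as they then stand; what a row does not reach is not made up. A row lasts 1/8 s, in which the tool goes at most 62.5 mm and 10.7 degrees, less where a joint would pass 70% of its speed; a pose out of reach is approached as far as the arm can. A call with a gripper value outside its range is refused whole. The fingers move at their own pace and stop on an object; "grip_force" is the grip in N (left out, the last holds). Time passes only in rows, so rows that do not move let the fingers close. It gives the time, the measured TCP pose, the force and the opening at its end, in the units of the state.
- get_state(): the state, without advancing time (a new reading comes with each control period).
- grab_frame(name): name is "scene" or "top" or "wrist"; returns the picture (480x640x3 uint8, red, green, blue); there is no depth.
- camera_info(name): a dict with "K" (3x3 intrinsics, pixels), "R" (3x3) and "t" (3): a world point X has camera coordinates R X + t. Camera axes: x right, y down, z forward; pixel columns grow to the right and rows downward; lengths in m; the calibration is good to about 2 mm. A picture is of the moment at which its call begins: read the wrist's pose just before it. camera_info takes no time and is no camera call; for the wrist camera it gives the pose at the moment of the call.
- env.hand_in(): hands the job in, once; it reports no verdict.
The state is a dict: "t": time; "qpos": joint angles; "qd": joint speeds; "tau": joint torques, N m; "position": TCP position; "tool_rot": TCP orientation; "ft_force": force on the tool from outside, world axes, zero at the start; "wrist_torque": the same for the moment, N m; "opening": finger opening in m.
Only numpy, scipy, OpenCV 4.12 (cv2) and the standard library are available. Lean on these libraries where they do the work, as an engineer would, in place of code of your own. Each camera call takes 0.05 s, during which the arm holds its last target. There are 200 camera calls.

### The job

The next cardboard strips are for the low tins. With a fingertip pressed lightly on its knurled rim, roll the board cutter's clamping screw anticlockwise two full turns to loosen it, and only then push the gauge fence across the bed until it rests against the two stop pins. Do not pinch the screw head, leave the screw slack on its two turns, and do not disturb the tins and the mug.

Things in the scene. Friction and masses are not known exactly. Their poses are not given: they have to be found in the camera images.
- cutter: Lever board cutter (guillotine for cardboard), fixed to the bench. Origin: on the bench, under the middle of its bed. Axes turn with it (cutter axes): x along the blade, away from the operator; y away from the blade, towards the clamp bracket; z up. Grey bed 340 mm (x) by 290 mm (y), its top 35 mm above the bench.
- stop_pins (a point): Midpoint of the line on which the fence's blade-side face comes to rest against two steel stop pins (10 mm thick, 14 mm high, at x = -60 and 60 mm), 7 mm above the bed. Beyond them the lowered blade at y = -149 mm (up to 75 mm above the bench, handle at its -x end up to 100 mm) and a clear guard at y = -133 mm, 78 mm above the bench.
- screw_top (a point): Centre of the top face of the clamping screw's knurled steel head, on its upright axis, x = 0, y = 122 mm in cutter axes. Head: disc 72 mm in diameter, 20 mm thick, top 92 mm above the bench when tight. It rises 2 mm a turn when loosened. The clamp bracket below it tops out 62 mm above the bench (x -63 to 63, y 100 to 144 mm); round the head itself a finger has free room.
- screw_mark (a point): Middle of the single white index line on the head's black top face (22 mm long, 6 mm wide, running radially almost to the rim); this point is 21 mm from the axis. It turns with the screw; when tight the line points along the cutter's +x.
- screw (a joint): Turn of the clamping screw, rad. 0 = tight (every start), grows anticlockwise seen from above, 6.28 a full turn; no end stop before 3 turns; stays where it is left. It takes about 2 N along the rim to turn; a fingertip pressed on the knurl with 4 to 10 N carries it round (friction about 1).
- fence (a point): Middle of the fence's face towards the screw (+y face), 16.5 mm above the bed. Fence: aluminium bar 220 mm (x) by 16 mm (y), 30 mm tall, top 67 mm above the bench, parallel to the blade. A steel bar 30 mm wide, top 46 mm above the bench, runs from this face in +y through the bracket. A lug 50 mm wide stands out 13 mm in the middle; beside it the face is free to push. 57 mm or more lie between face and bracket.
- gauge (a joint): Travel of the gauge (fence with its bar), m, growing towards the blade (-y in cutter axes). 0 = farthest from the blade (fence then at y = 43 mm in cutter axes), 0.090 = fence against both stop pins. Locked while the screw is tight; with the screw slack it slides under 2 to 4 N and stays where it is left.
- tin_low: Loose tin filled with a cardboard coil, 84 mm in diameter, 48 mm high; origin at the middle of its underside, on the bench. To be left alone.
- tin_tall: Loose tin filled with a cardboard coil, 74 mm in diameter, 75 mm high; origin at the middle of its underside, on the bench. To be left alone.
- mug: Loose white mug, 82 mm in diameter, 85 mm high, handle at its +y; origin at the middle of its underside, on the bench. To be left alone.

How it is judged:
On the way:
1. the clamping screw has been turned two full turns anticlockwise (at least 1.85) (value of joint screw above 11.6 rad), for 0.2 s.
At the end, for the whole second after the job is handed in: the screw stands between 1.85 and 2.4 turns from tight, the fence is within 3 mm of the stop pins, both at rest; tins and mug within 15 mm of where they stood (value of joint screw between 11.6 and 15.1 rad and value of joint gauge above 0.087 m and velocity of joint gauge between -0.005 and 0.005 m/s and velocity of joint screw between -0.1 and 0.1 rad/s and distance of each of tin_low, tin_tall, mug from where it was at the start of the episode below 0.015 m); the robot touches nothing.
It fails at once if the gauge was shoved more than 8 mm before the screw was backed off two turns (1.8) (distance of fence from where it was at the start of the episode above 0.008 m and value of joint screw below 11.3 rad).
It fails at once if the screw head was pinched or forced (more than 35 N from the fingers) (contact force between the fingers and screw above 35 N).
It fails at once if a tin or the mug was moved or lifted (distance of any of tin_low, tin_tall, mug from where it was at the start of the episode above 0.02 m).
It also fails if it takes over 64 s, if anything falls off the work surface, if the arm or the gripper's body presses on something with over 40 N, if the wrist force passes 120 N, or if a joint passes its speed limit or range.

## Working session

There is one attempt and no reset: what is moved stays moved. The work goes in short steps, Python scripts to look and compute and a tool call to move; the robot and the scene stay as the last step left them, time stands still between calls to the robot, and variables do not carry over. Pictures are saved under pics/ and viewed, about 8 in all and at most 12, crops included, and the job is handed in when it is done.

Besides the shell and the picture viewer there is one more tool, called after "Call:" by a JSON object that holds its "op" and its "data". arm_command: Moves the arm, as the interface text tells. Its arguments: {"type":"object","properties":{"steps":{"type":"array","items":{"type":"array","items":{"type":"array","items":{"type":"number"}}}},"grip_force":{"type":"number"}},"required":["steps"]}

```bash
mkdir -p pics; ls; python3 - <<'E'
from station import *
import cv2
s=get_state();print(s)
for n in("scene","top"):
    cv2.imwrite(f"pics/{n}0.png",grab_frame(n)[:,:,::-1]);c=camera_info(n);print(n,c)
E
```

```text
pics
{'t': 0.0, 'qpos': array([-1.42260055e+00,  3.51216406e-01,  1.65245109e+00, -1.51269523e-05,
        1.13907655e+00, -8.46067030e-02]), 'qd': array([ 0.00083139,  0.00027344,  0.00144218,  0.0004709 , -0.00112044,
       -0.00028085]), 'tau': array([ 2.38236880e-04, -5.06106842e+01, -2.91406453e+01, -2.46180701e-05,
        4.51463537e-03,  1.55899630e-05]), 'position': array([ 0.1268588 , -0.53484331,  0.247759  ]), 'tool_rot': array([-3.11918982e+00, -3.64736326e-01,  7.90297132e-05]), 'ft_force': array([-0.39533359, -0.06955396, -0.89597772]), 'wrist_torque': array([ 0.02559983,  0.02854478, -0.01966665]), 'opening': 0.08556035545597787}
scene {'K': array([[505.1569171 ,   0.        , 329.52995617],
       [  0.        , 505.1569171 , 244.52268984],
       [  0.        ,   0.        ,   1.        ]]), 'R': array([[-0.14189776,  0.98971664, -0.01805567],
       [ 0.67939338,  0.08410785, -0.72893793],
       [-0.71992337, -0.11570156, -0.68434165]]), 't': array([ 0.14433277, -0.29855669,  1.5586598 ])}
top {'K': array([[572.97312697,   0.        , 320.38126622],
       [  0.        , 572.97312697, 244.0646031 ],
       [  0.        ,   0.        ,   1.        ]]), 'R': array([[-0.02254461, -0.99969551,  0.01003085],
       [-0.98535266,  0.02052252, -0.16928958],
       [ 0.16903218, -0.01370049, -0.98551531]]), 't': array([-0.06390827,  0.57681128,  1.13495761])}
```

View pics/top0.png

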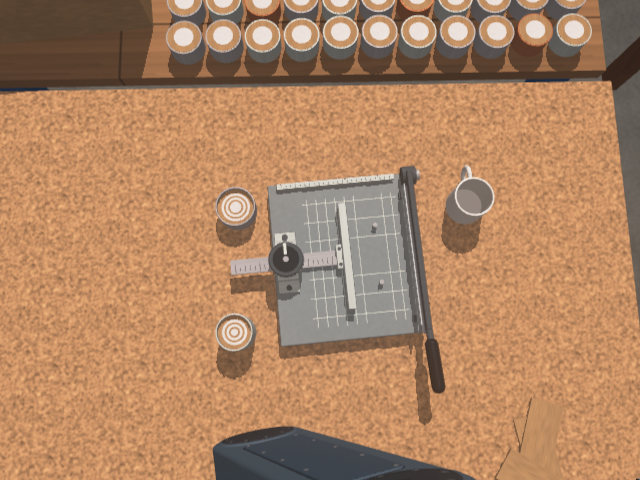

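View pics/scene0.png

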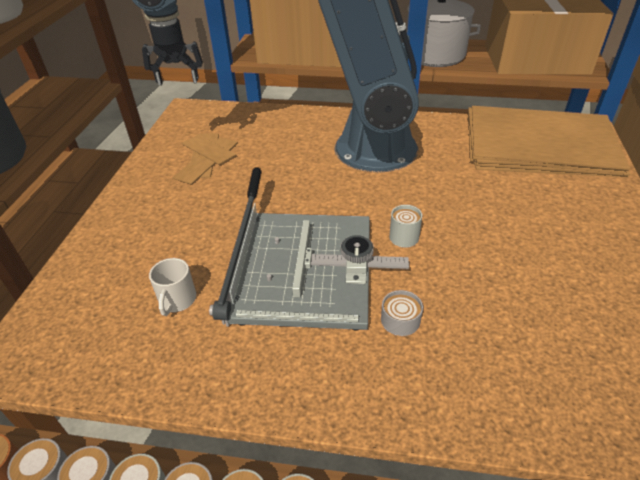

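The top view has the cutter mid-bench with the screw head at about (286,259), its mark pointing up (+x), and the fence from (341,205) to (352,310). The tins are at (235,208) and (235,333), and the mug at (470,200). The scene view agrees, with the screw at about (356,246). Next I'll measure.

```bash
cat > h.py <<'E'
import numpy as np, cv2
from station import *
def ray(n,uv,z):
    c=camera_info(n);R,t=c["R"],c["t"];o=-R.T@t
    d=R.T@np.linalg.inv(c["K"])@[uv[0],uv[1],1];return o+d*(z-o[2])/d[2]
def proj(n,X):
    c=camera_info(n);p=c["K"]@(c["R"]@np.array(X)+c["t"]);return p[:2]/p[2]
E
python3 - <<'E'
from h import *
for n,roi in(("top",(255,225,320,295)),("scene",(335,225,378,268))):
    im=cv2.imread(f"pics/{n}0.png");x0,y0,x1,y1=roi
    g=im[y0:y1,x0:x1].max(2)
    m=(g<62).astype(np.uint8)
    cs,_=cv2.findContours(m,0,2)
    for c in sorted(cs,key=cv2.contourArea)[-2:]:
        h=cv2.convexHull(c); e=cv2.fitEllipse(h) if len(h)>4 else None
        if e: print(n,cv2.contourArea(c),e[0][0]+x0,e[0][1]+y0,e[1],e[2],ray(n,(e[0][0]+x0,e[0][1]+y0),.092).round(4))
    cv2.imwrite(f"pics/{n}c.png",cv2.resize(im[y0-5:y1+5,x0-5:x1+5],None,fx=6,fy=6))
a=cv2.imread("pics/topc.png");b=cv2.imread("pics/scenec.png");H=max(a.shape[0],b.shape[0])
p=lambda q:cv2.copyMakeBorder(q,0,H-q.shape[0],0,0,0)
cv2.imwrite("pics/c.png",np.hstack([p(a),p(b)]));print(np.hstack([p(a),p(b)]).shape)
# bed edges
im=cv2.imread("pics/top0.png");hsv=cv2.cvtColor(im,cv2.COLOR_BGR2HSV)
m=((hsv[...,1]<60)&(hsv[...,2]>60)).astype(np.uint8)[170:355,262:440]
c=max(cv2.findContours(m,0,2)[0],key=cv2.contourArea);print(cv2.approxPolyDP(c,6,True)[:,0]+[262,170])
for a in((341,205),(352,310)):print(ray("top",a,.067))
E
```

```text
scene 217.0 356.6667881011963 244.8708782196045 (16.579500198364258, 23.602127075195312) 92.25846099853516 [ 0.5401 -0.0066  0.092 ]
(480, 768, 3)
[[418 170]
 [268 186]
 [273 247]
 [262 271]
 [275 273]
 [282 346]
 [421 331]
 [433 338]
 [413 191]]
[ 0.653079   -0.12049413  0.067     ]
[ 0.43734764 -0.13630741  0.067     ]
```

View pics/c.png

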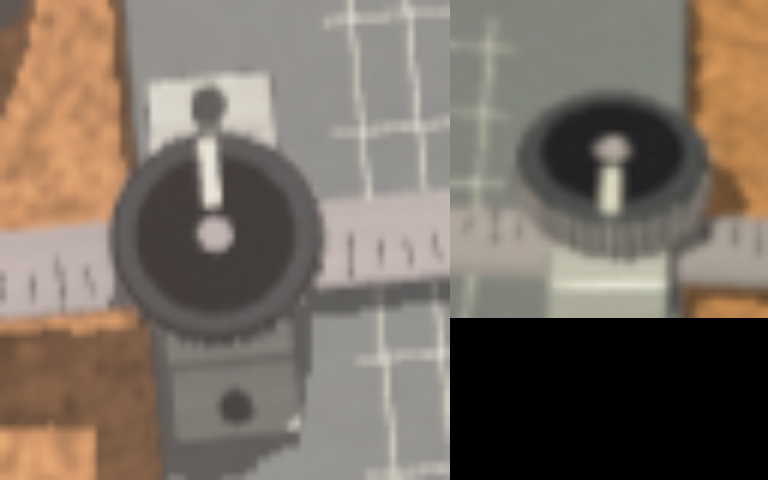

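The crops show the head's hub at top pixel (285.7,258.8) and scene pixel (357,245). The white mark points to cutter +x.

```bash
python3 - <<'E'
from h import *
a=ray("top",(285.7,258.7),.092);b=ray("scene",(356.7,244.8),.092);print(a,b)
# mark: crop (201,140)..(213,208)
p=ray("top",(250+207/6-.4,220+174/6-.4),.092);print("mark",p,p-a)
e=[ray("top",q,.067) for q in((341,205),(352,310))];d=e[0]-e[1];print("yaw fence",np.degrees(np.arctan2(d[1],d[0])),np.linalg.norm(d))
for q in((268,186),(282,346)):print(ray("top",q,.035))
# tool orientation
s=get_state();R=cv2.Rodrigues(s["tool_rot"])[0];print(R.round(3))
tl=ray("top",(235.5,207),.075);t2=ray("top",(234,331),.075);print(tl,t2,env.tips_ahead)
# orientation of tool x angle vs q6
x=R[:,0];print(np.degrees(np.arctan2(x[1],x[0])),s["qpos"][[0,5]])
E
```

```text
[ 0.54000653 -0.00642191  0.092     ] [ 0.53986111 -0.00655053  0.092     ]
mark [ 0.56035642 -0.00349326  0.092     ] [0.02034989 0.00292865 0.        ]
yaw fence 4.1923297077955946 0.21631014786354014
[0.7054354  0.03201434 0.035     ]
[0.36954471 0.00600806 0.035     ]
[[ 0.973  0.231 -0.   ]
 [ 0.231 -0.973  0.001]
 [ 0.    -0.001 -1.   ]]
[0.65128772 0.09548996 0.075     ] [0.40092647 0.09781266 0.075     ] 0.017
13.339801428146432 [-1.42257623 -0.08460565]
```

```bash
cat >> h.py <<'E'
C=np.array([.540,-.0065])
def pose():
    s=get_state();R=cv2.Rodrigues(s["tool_rot"])[0]
    return s,s["position"],np.degrees(np.arctan2(R[1,0],R[0,0]))
def rows(p,th,q,th2,n):
    "n rows from p,th to q,th2 (world cm shifts in the turning tool frame)"
    d=(np.array(q)-p)/n*100; k=(th2-th)/n
    for i in range(n):
        a=np.radians(th+k*i);x=np.array([np.cos(a),np.sin(a)]);y=np.array([np.sin(a),-np.cos(a)])
        print([255,round(d[:2]@x,2),round(d[:2]@y,2),round(-d[2],2),round(-k/6,3)])
E
python3 - <<'E'
from h import *
s,p,th=pose();a=np.radians(-62)
rows(p,th,[*(C+.075*np.array([np.cos(a),np.sin(a)])),.2],-62,15)
E
```

```text
[255, np.float64(3.62), np.float64(-2.31), np.float64(0.32), np.float64(0.837)]
[255, np.float64(3.4), np.float64(-2.62), np.float64(0.32), np.float64(0.837)]
[255, np.float64(3.16), np.float64(-2.9), np.float64(0.32), np.float64(0.837)]
[255, np.float64(2.89), np.float64(-3.17), np.float64(0.32), np.float64(0.837)]
[255, np.float64(2.61), np.float64(-3.41), np.float64(0.32), np.float64(0.837)]
[255, np.float64(2.3), np.float64(-3.63), np.float64(0.32), np.float64(0.837)]
[255, np.float64(1.97), np.float64(-3.81), np.float64(0.32), np.float64(0.837)]
[255, np.float64(1.63), np.float64(-3.97), np.float64(0.32), np.float64(0.837)]
[255, np.float64(1.28), np.float64(-4.1), np.float64(0.32), np.float64(0.837)]
[255, np.float64(0.91), np.float64(-4.19), np.float64(0.32), np.float64(0.837)]
[255, np.float64(0.54), np.float64(-4.26), np.float64(0.32), np.float64(0.837)]
[255, np.float64(0.17), np.float64(-4.29), np.float64(0.32), np.float64(0.837)]
[255, np.float64(-0.21), np.float64(-4.29), np.float64(0.32), np.float64(0.837)]
[255, np.float64(-0.58), np.float64(-4.25), np.float64(0.32), np.float64(0.837)]
[255, np.float64(-0.95), np.float64(-4.19), np.float64(0.32), np.float64(0.837)]
```

Call:
{"op": "arm_command", "data": {"steps": [[[255,3.62,-2.31,0.32,0.84],[255,3.4,-2.62,0.32,0.84],[255,3.16,-2.9,0.32,0.84],[255,2.89,-3.17,0.32,0.84],[255,2.61,-3.41,0.32,0.84]]], "grip_force": 60}}

```text
t: 0.72
position: [0.2771, -0.38, 0.2321]
tool_rot: [-3.124, 0.329, 0.0]
ft_force: [1.2, -1.1, 0.1]
opening: 0.0002
```

Call:
{"op": "arm_command", "data": {"steps": [[[255,2.3,-3.63,0.32,0.84],[255,1.97,-3.81,0.32,0.84],[255,1.63,-3.97,0.32,0.84],[255,1.28,-4.1,0.32,0.84],[255,0.91,-4.19,0.32,0.84]]]}}

```text
t: 1.35
position: [0.427, -0.2263, 0.2161]
tool_rot: [-2.977, 1.003, 0.0]
ft_force: [0.3, -0.7, 0.4]
opening: 0.0001
```

Call:
{"op": "arm_command", "data": {"steps": [[[255,0.54,-4.26,0.32,0.84],[255,0.17,-4.29,0.32,0.84],[255,-0.21,-4.29,0.32,0.84],[255,-0.58,-4.25,0.32,0.84],[255,-0.95,-4.19,0.32,0.84]]]}}

```text
t: 1.98
position: [0.5771, -0.0729, 0.1999]
tool_rot: [2.687, -1.628, -0.001]
ft_force: [-0.8, -0.9, 0.1]
opening: -0.0004
```

Call:
{"op": "arm_command", "data": {"steps": [[[255,0,0,0,0],[255,0,0,0,0]]]}}

```text
t: 2.22
position: [0.5758, -0.0742, 0.1999]
tool_rot: [2.69, -1.623, -0.001]
ft_force: [-0.8, -0.9, 0.6]
opening: -0.0001
```

```bash
cat >> h.py <<'E'
def rep():
    s,p,th=pose();d=p[:2]-C;r=np.linalg.norm(d);a=np.radians(th);x=np.array([np.cos(a),np.sin(a)]);y=np.array([np.sin(a),-np.cos(a)])
    f=s["ft_force"]
    print("t %.2f p %s th %.1f phi %.1f r %.2f mm F radial(out) %.2f tang(ccw) %.2f z %.2f q6 %.2f open %.4f"%(s["t"],p.round(4),th,np.degrees(np.arctan2(d[1],d[0])),r*1e3,f[:2]@d/r,(-f[0]*d[1]+f[1]*d[0])/r,f[2],s["qpos"][5],s["opening"]))
    print("tool-frame offset of C, cm",(-d@x*100).round(2),(-d@y*100).round(2))
if __name__=="__main__":rep()
E
python3 h.py
```

```text
t 2.23 p [ 0.5758 -0.0742  0.1999] th -62.2 phi -62.1 r 76.58 mm F radial(out) 0.39 tang(ccw) -1.12 z 0.62 q6 2.45 open -0.0001
tool-frame offset of C, cm -7.66 0.01
```

Call:
{"op": "arm_command", "data": {"steps": [[[255,0,0,4,0],[255,0,0,4,0],[255,0,0,2.8,0],[255,-1.5,0,0,0],[255,-0.8,0,0,0]]]}}

```text
t: 2.85
position: [0.5653, -0.0532, 0.0935]
tool_rot: [-2.689, 1.624, -0.001]
ft_force: [0.1, 0.5, 1.2]
opening: -0.0
```

Call:
{"op": "arm_command", "data": {"steps": [[[255,0,0,0,0],[255,0,0,0,0]]]}}

```text
t: 3.1
position: [0.5661, -0.0538, 0.0933]
tool_rot: [-2.689, 1.624, -0.003]
ft_force: [-0.6, -0.4, -0.7]
opening: -0.0001
```

```bash
python3 h.py; python3 - <<'E'
from h import *
cv2.imwrite("pics/w1.png",grab_frame("wrist")[:,:,::-1])
t=grab_frame("top")[200:320,220:380,::-1];cv2.imwrite("pics/t1.png",cv2.resize(t,None,fx=4,fy=4))
E
```

```text
t 3.10 p [ 0.5661 -0.0538  0.0933] th -62.2 phi -61.1 r 54.00 mm F radial(out) 0.06 tang(ccw) -0.71 z -0.67 q6 2.48 open -0.0001
tool-frame offset of C, cm -5.4 0.11
```

View pics/w1.png

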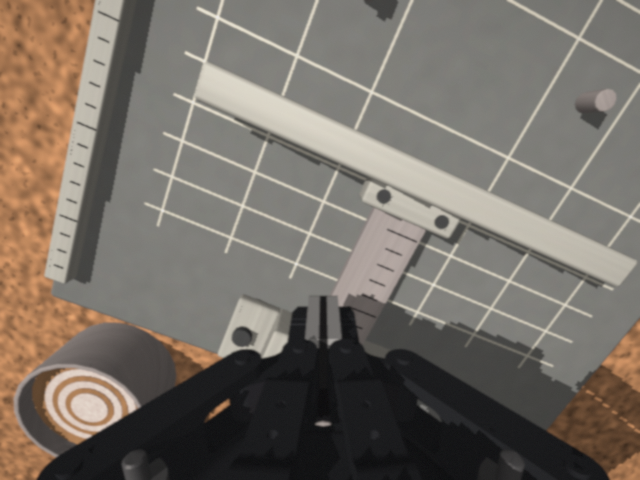

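The wrist view shows the closed fingers at (323,330), with the head hidden behind them. The fence and lug are at (410,205) and a stop pin at (600,100). Nothing is in the finger's way, so I'll move in to contact.

Call:
{"op": "arm_command", "data": {"steps": [[[255,-0.5,0.1,0,0],[255,-0.1,0,0,0],[255,0,0,0,0]]]}}

```text
t: 3.58
position: [0.5619, -0.0488, 0.0923]
tool_rot: [2.689, -1.624, -0.0]
ft_force: [0.3, -0.2, 0.5]
opening: -0.0001
```

Call:
{"op": "arm_command", "data": {"steps": [[[255,-0.1,0,0,0],[255,0,0,0,0]]]}}

```text
t: 3.82
position: [0.5615, -0.0479, 0.0923]
tool_rot: [-2.689, 1.624, 0.0]
ft_force: [-0.1, 0.4, 0.7]
opening: 0.0001
```

```bash
python3 h.py
```

```text
t 3.83 p [ 0.5615 -0.0479  0.0923] th -62.3 phi -62.6 r 46.65 mm F radial(out) -0.33 tang(ccw) 0.12 z 0.72 q6 2.49 open 0.0001
tool-frame offset of C, cm -4.66 -0.03
```

Call:
{"op": "arm_command", "data": {"steps": [[[255,-0.1,0,0,0],[255,0,0,0,0]]]}}

```text
t: 4.08
position: [0.5612, -0.0474, 0.0924]
tool_rot: [2.689, -1.624, 0.001]
ft_force: [1.4, -4.5, -0.6]
opening: 0.0001
```

Call:
{"op": "arm_command", "data": {"steps": [[[255,-0.1,0,0,0],[255,0,0,0,0]]]}}

```text
t: 4.32
position: [0.5612, -0.0472, 0.0925]
tool_rot: [2.689, -1.624, 0.004]
ft_force: [3.0, -8.8, -2.6]
opening: -0.0001
```

```bash
python3 h.py
```

```text
t 4.33 p [ 0.5612 -0.0472  0.0925] th -62.3 phi -62.4 r 45.89 mm F radial(out) 9.19 tang(ccw) -1.36 z -2.62 q6 2.49 open -0.0001
tool-frame offset of C, cm -4.59 -0.01
```

Contact, at about 4.5 N/mm and now about 9 N. I'll start the roll with a short test.

Call:
{"op": "arm_command", "data": {"steps": [[[255,-0.05,-0.79,0,-1.7],[255,-0.07,-0.79,0,-1.7],[255,-0.07,-0.79,0,-1.7]]]}}

```text
t: 4.7
position: [0.5793, -0.0312, 0.0926]
tool_rot: [3.024, -0.848, 0.006]
ft_force: [6.7, -7.5, -3.5]
opening: -0.0001
```

```bash
python3 h.py
```

```text
t 4.70 p [ 0.5793 -0.0312  0.0926] th -31.3 phi -32.2 r 46.44 mm F radial(out) 9.71 tang(ccw) -2.78 z -3.47 q6 1.99 open -0.0001
tool-frame offset of C, cm -4.64 -0.07
```

Call:
{"op": "arm_command", "data": {"steps": [[[255,-0.03,-0.79,0,-1.7],[255,-0.07,-0.79,0,-1.7],[255,-0.07,-0.79,0,-1.7],[255,-0.07,-0.79,0,-1.7]]]}}

```text
t: 5.2
position: [0.5867, 0.0001, 0.0928]
tool_rot: [3.13, 0.259, 0.01]
ft_force: [12.4, -0.3, -6.4]
opening: -0.0005
```

```bash
python3 h.py
```

```text
t 5.20 p [5.867e-01 1.000e-04 9.280e-02] th 9.5 phi 8.0 r 47.16 mm F radial(out) 12.26 tang(ccw) -2.01 z -6.44 q6 1.33 open -0.0005
tool-frame offset of C, cm -4.71 -0.12
```

```bash
sed -i 's/^C=.*/C=np.array([.5406,-.0056])/' h.py; python3 h.py
```

```text
t 5.20 p [5.867e-01 1.000e-04 9.280e-02] th 9.5 phi 7.0 r 46.44 mm F radial(out) 12.30 tang(ccw) -1.80 z -6.44 q6 1.33 open -0.0005
tool-frame offset of C, cm -4.64 -0.2
```

Call:
{"op": "arm_command", "data": {"steps": [[[255,0.03,-0.8,0,-1.7],[255,-0.07,-0.8,0,-1.7],[255,-0.07,-0.8,0,-1.7],[255,-0.07,-0.8,0,-1.7],[255,-0.07,-0.8,0,-1.7]]]}}

```text
t: 5.82
position: [0.5652, 0.034, 0.093]
tool_rot: [2.714, 1.581, 0.01]
ft_force: [10.4, 12.4, -3.0]
opening: -0.0
```

```bash
python3 h.py
```

```text
t 5.83 p [0.5652 0.034  0.093 ] th 60.4 phi 58.2 r 46.61 mm F radial(out) 16.04 tang(ccw) -2.33 z -2.95 q6 0.49 open -0.0000
tool-frame offset of C, cm -4.66 -0.19
```

The tangential offset is what drives the press up, so I'll re-centre the tool frame on the axis.

Call:
{"op": "arm_command", "data": {"steps": [[[255,0.12,-0.95,0,-1.7],[255,-0.07,-0.81,0,-1.7],[255,-0.07,-0.81,0,-1.7]]]}}

```text
t: 6.2
position: [0.5398, 0.0415, 0.0926]
tool_rot: [2.2, 2.242, 0.003]
ft_force: [1.6, 3.5, 1.1]
opening: -0.0004
```

```bash
python3 h.py
```

```text
t 6.20 p [0.5398 0.0415 0.0926] th 91.1 phi 91.0 r 47.13 mm F radial(out) 3.43 tang(ccw) -1.64 z 1.12 q6 -0.03 open -0.0004
tool-frame offset of C, cm -4.71 -0.01
```

Call:
{"op": "arm_command", "data": {"steps": [[[255,-0.15,-0.81,0,-1.7],[255,-0.07,-0.81,0,-1.7],[255,-0.07,-0.81,0,-1.7],[255,-0.07,-0.81,0,-1.7]]]}}

```text
t: 6.7
position: [0.5091, 0.0295, 0.0927]
tool_rot: [-1.28, -2.867, -0.002]
ft_force: [-2.8, 5.1, 5.9]
opening: 0.0001
```

```bash
python3 h.py; python3 - <<'E'
from h import *
t=grab_frame("top")[200:320,220:380,::-1];cv2.imwrite("pics/t2.png",cv2.resize(t,None,fx=4,fy=4))
E
```

```text
t 6.70 p [0.5091 0.0295 0.0927] th 131.9 phi 131.9 r 47.18 mm F radial(out) 5.66 tang(ccw) -1.34 z 5.94 q6 -0.77 open 0.0001
tool-frame offset of C, cm -4.72 -0.0
```

View pics/t2.png

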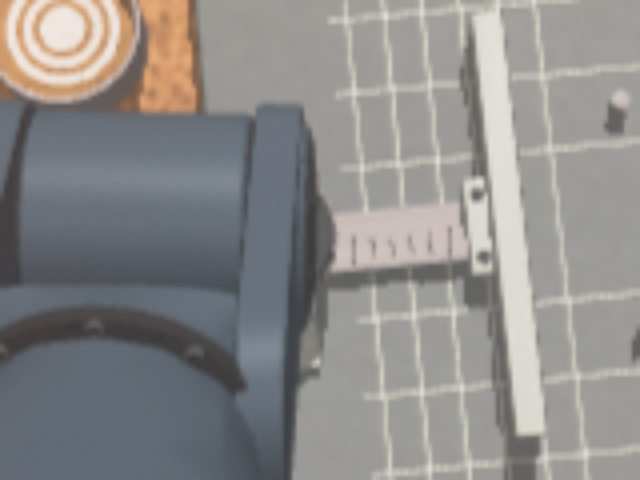

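The arm hides the head in this top crop; the fence has not moved. I'll continue, and check the mark in the scene camera later.

Call:
{"op": "arm_command", "data": {"steps": [[[255,-0.1,-0.81,0,-1.7],[255,-0.07,-0.81,0,-1.7],[255,-0.07,-0.81,0,-1.7],[255,-0.07,-0.81,0,-1.7],[255,-0.07,-0.81,0,-1.7]]]}}

```text
t: 7.38
position: [0.4935, -0.0077, 0.0922]
tool_rot: [0.079, -3.138, -0.001]
ft_force: [-2.2, 1.7, 2.1]
opening: 0.0003
```

```bash
python3 h.py
```

```text
t 7.38 p [ 0.4935 -0.0077  0.0922] th -177.1 phi -177.4 r 47.13 mm F radial(out) 2.12 tang(ccw) -1.84 z 2.08 q6 -1.73 open 0.0003
tool-frame offset of C, cm -4.71 -0.02
```

Call:
{"op": "arm_command", "data": {"steps": [[[255,-0.19,-0.81,0,-1.7],[255,-0.08,-0.81,0,-1.7],[255,-0.07,-0.81,0,-1.7],[255,-0.07,-0.81,0,-1.7],[255,-0.07,-0.81,0,-1.7]]]}}

```text
t: 8.0
position: [0.513, -0.0434, 0.0924]
tool_rot: [1.422, -2.798, -0.002]
ft_force: [-6.7, -5.0, 6.5]
opening: 0.0003
```

```bash
python3 h.py; python3 - <<'E'
from h import *
t=grab_frame("scene");cv2.imwrite("pics/s2.png",t[:,:,::-1]);cv2.imwrite("pics/s2c.png",cv2.resize(t[205:285,310:400,::-1],None,fx=6,fy=6))
E
```

```text
t 8.00 p [ 0.513  -0.0434  0.0924] th -126.1 phi -126.2 r 46.77 mm F radial(out) 7.98 tang(ccw) -2.44 z 6.55 q6 -2.68 open 0.0003
tool-frame offset of C, cm -4.68 -0.0
```

View pics/s2c.png

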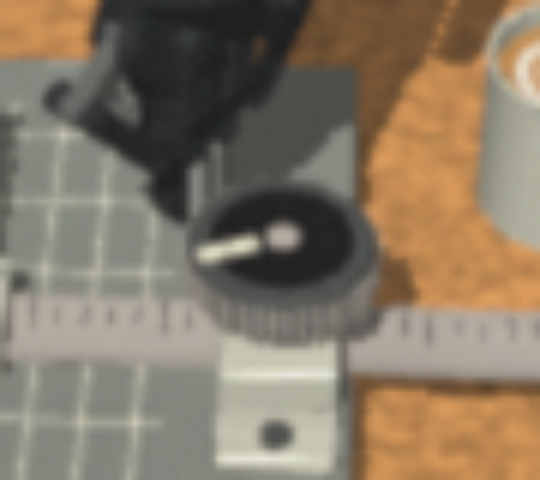

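The mark now points left in the scene crop, from the hub at (357.2,244.3) to its tip at (344.2,247).

```bash
cat >> h.py <<'E'
def mark(hub,tip,z=.0935):
    a=ray("scene",hub,z);b=ray("scene",tip,z);d=b-a;print(a.round(4),"mark world deg",np.degrees(np.arctan2(d[1],d[0])).round(1),"screw deg (mod 360)",(np.degrees(np.arctan2(d[1],d[0]))-4.4)%360)
E
python3 - <<'E'
from h import *
mark((356.7,243.9),(343.8,246.6))
E
```

```text
[ 0.5386 -0.0067  0.0935] mark world deg -66.0 screw deg (mod 360) 289.5957885103488
```

The screw stands at about 290°, and the finger carried it 296°, so there is almost no slip. Now I'll retract and unwind the wrist.

Call:
{"op": "arm_command", "data": {"steps": [[[255,1.5,0,0,0],[255,1.5,0,0,1.75],[255,0,0,0,1.75],[255,0,0,0,1.75],[255,0,0,0,1.75]]]}}

```text
t: 8.68
position: [0.4959, -0.067, 0.0922]
tool_rot: [0.303, -3.127, -0.001]
ft_force: [0.7, 0.0, 0.6]
opening: 0.0003
```

Call:
{"op": "arm_command", "data": {"steps": [[[255,0,0,0,1.75],[255,0,0,0,1.75],[255,0,0,0,1.75],[255,0,0,0,1.75],[255,0,0,0,1.75]]]}}

```text
t: 9.3
position: [0.4959, -0.067, 0.0922]
tool_rot: [-1.111, -2.938, -0.001]
ft_force: [0.3, 0.6, -0.3]
opening: -0.0002
```

Call:
{"op": "arm_command", "data": {"steps": [[[255,0,0,0,1.75],[255,0,0,0,1.75],[255,0,0,0,1.75],[255,0,0,0,1.75],[255,0,0,0,1.75]]]}}

```text
t: 9.93
position: [0.4959, -0.067, 0.0922]
tool_rot: [-2.296, -2.144, -0.0]
ft_force: [-0.0, 0.0, -0.3]
opening: 0.0002
```

Call:
{"op": "arm_command", "data": {"steps": [[[255,0,0,0,1.75],[255,0,0,0,1.75],[255,0,0,0,1.75],[255,0,0,0,1.75],[255,0,0,0,1.75]]]}}

```text
t: 10.55
position: [0.4959, -0.067, 0.0922]
tool_rot: [-3.007, -0.907, 0.0]
ft_force: [-0.5, -0.5, 0.8]
opening: -0.0002
```

Call:
{"op": "arm_command", "data": {"steps": [[[255,0,0,0,1.75],[255,0,0,0,1.75],[255,0,0,0,1.75],[255,0,0,0,1.75],[255,0,0,0,1.75]]]}}

```text
t: 11.18
position: [0.4959, -0.067, 0.0922]
tool_rot: [-3.099, 0.516, 0.0]
ft_force: [0.9, 0.4, 0.5]
opening: -0.0005
```

```bash
sed -i '/^if __name__/d' h.py; echo 'if __name__=="__main__":rep()'>>h.py; python3 h.py; python3 - <<'E'
from h import *
s,p,th=pose();print(th);a=np.radians(-64)
rows(p,th,[*(C+.054*np.array([np.cos(a),np.sin(a)])),.0925],-64,5)
E
```

```text
t 11.18 p [ 0.4959 -0.067   0.0922] th -18.9 phi -126.1 r 75.94 mm F radial(out) -0.86 tang(ccw) 0.49 z 0.45 q6 1.67 open -0.0005
tool-frame offset of C, cm 2.24 -7.26
-18.91345201019163
[255, np.float64(1.21), np.float64(-0.69), np.float64(-0.01), np.float64(1.503)]
[255, np.float64(1.09), np.float64(-0.87), np.float64(-0.01), np.float64(1.503)]
[255, np.float64(0.94), np.float64(-1.03), np.float64(-0.01), np.float64(1.503)]
[255, np.float64(0.77), np.float64(-1.16), np.float64(-0.01), np.float64(1.503)]
[255, np.float64(0.57), np.float64(-1.27), np.float64(-0.01), np.float64(1.503)]
```

Call:
{"op": "arm_command", "data": {"steps": [[[255,1.44,-0.46,0,1.5],[255,1.35,-0.68,0,1.5],[255,1.23,-0.88,0,1.5],[255,1.07,-1.07,0,1.5],[255,0.89,-1.22,0,1.5]]]}}

```text
t: 11.8
position: [0.572, -0.068, 0.0922]
tool_rot: [-2.666, 1.662, 0.001]
ft_force: [-0.5, 0.6, 0.6]
opening: 0.0002
```

Call:
{"op": "arm_command", "data": {"steps": [[[255,-1.2,0,0,0],[255,-0.8,0,0,0],[255,0,0,0,0]]]}}

```text
t: 12.18
position: [0.5622, -0.0491, 0.0923]
tool_rot: [2.674, -1.649, -0.001]
ft_force: [0.2, 0.9, 0.0]
opening: 0.0001
```

```bash
python3 h.py
```

```text
t 12.18 p [ 0.5622 -0.0491  0.0923] th -63.3 phi -63.6 r 48.61 mm F radial(out) -0.69 tang(ccw) 0.52 z 0.00 q6 2.51 open 0.0001
tool-frame offset of C, cm -4.86 -0.03
```

Call:
{"op": "arm_command", "data": {"steps": [[[255,-0.35,-0.03,0,0],[255,-0.07,-0.81,0,-1.7],[255,-0.07,-0.81,0,-1.7],[255,-0.07,-0.81,0,-1.7],[255,-0.07,-0.81,0,-1.7]]]}}

```text
t: 12.8
position: [0.5839, -0.0234, 0.0924]
tool_rot: [3.082, -0.608, 0.001]
ft_force: [0.0, -0.8, 0.7]
opening: 0.0
```

```bash
python3 h.py
```

```text
t 12.80 p [ 0.5839 -0.0234  0.0924] th -22.3 phi -22.3 r 46.78 mm F radial(out) 0.29 tang(ccw) -0.69 z 0.70 q6 1.84 open 0.0000
tool-frame offset of C, cm -4.68 -0.0
```

There is no contact here, so that stretch may not have turned the screw. I'll press in and carry on.

Call:
{"op": "arm_command", "data": {"steps": [[[255,-0.15,0,0,0],[255,-0.07,-0.81,0,-1.7],[255,-0.07,-0.81,0,-1.7]]]}}

```text
t: 13.18
position: [0.5871, -0.0075, 0.0927]
tool_rot: [3.14, -0.059, 0.006]
ft_force: [7.4, -2.4, -2.5]
opening: -0.0001
```

```bash
python3 h.py
```

```text
t 13.18 p [ 0.5871 -0.0075  0.0927] th -2.2 phi -2.3 r 46.55 mm F radial(out) 7.47 tang(ccw) -2.07 z -2.52 q6 1.52 open -0.0001
tool-frame offset of C, cm -4.66 -0.01
```

Call:
{"op": "arm_command", "data": {"steps": [[[255,-0.07,-0.81,0,-1.7],[255,-0.07,-0.81,0,-1.7],[255,-0.07,-0.81,0,-1.7],[255,-0.07,-0.81,0,-1.7],[255,-0.07,-0.81,0,-1.7]]]}}

```text
t: 13.8
position: [0.5715, 0.0297, 0.0928]
tool_rot: [2.859, 1.299, 0.006]
ft_force: [4.7, 1.8, -0.5]
opening: -0.0
```

```bash
python3 h.py
```

```text
t 13.80 p [0.5715 0.0297 0.0928] th 48.9 phi 48.8 r 46.86 mm F radial(out) 4.44 tang(ccw) -2.29 z -0.50 q6 0.69 open -0.0000
tool-frame offset of C, cm -4.69 -0.0
```

Good. I'll add 0.8 mm of press.

Call:
{"op": "arm_command", "data": {"steps": [[[255,-0.15,-0.81,0,-1.7],[255,-0.07,-0.81,0,-1.7],[255,-0.08,-0.81,0,-1.7],[255,-0.08,-0.81,0,-1.7],[255,-0.08,-0.81,0,-1.7]]]}}

```text
t: 14.42
position: [0.5321, 0.0406, 0.093]
tool_rot: [-2.023, -2.404, -0.005]
ft_force: [0.1, 10.6, 5.6]
opening: 0.0002
```

```bash
python3 h.py
```

```text
t 14.43 p [0.5321 0.0406 0.093 ] th 99.8 phi 100.4 r 46.96 mm F radial(out) 10.42 tang(ccw) -2.04 z 5.64 q6 -0.19 open 0.0002
tool-frame offset of C, cm -4.7 0.05
```

Call:
{"op": "arm_command", "data": {"steps": [[[255,-0.05,-0.78,0,-1.7],[255,-0.07,-0.81,0,-1.7],[255,-0.07,-0.81,0,-1.7],[255,-0.08,-0.81,0,-1.7],[255,-0.08,-0.81,0,-1.7]]]}}

```text
t: 15.05
position: [0.4991, 0.0169, 0.0926]
tool_rot: [-0.79, -3.039, -0.001]
ft_force: [-2.4, 3.1, 4.0]
opening: 0.0
```

```bash
python3 h.py
```

```text
t 15.05 p [0.4991 0.0169 0.0926] th 150.9 phi 151.5 r 47.20 mm F radial(out) 3.54 tang(ccw) -1.57 z 4.01 q6 -1.12 open 0.0000
tool-frame offset of C, cm -4.72 0.05
```

Call:
{"op": "arm_command", "data": {"steps": [[[255,-0.17,-0.78,0,-1.7],[255,-0.08,-0.81,0,-1.7],[255,-0.08,-0.81,0,-1.7],[255,-0.08,-0.81,0,-1.7],[255,-0.08,-0.81,0,-1.7]]]}}

```text
t: 15.68
position: [0.497, -0.0232, 0.0923]
tool_rot: [0.595, -3.081, -0.002]
ft_force: [-6.4, -0.6, 6.6]
opening: 0.0
```

```bash
python3 h.py
```

```text
t 15.68 p [ 0.497  -0.0232  0.0923] th -158.1 phi -158.0 r 46.97 mm F radial(out) 6.12 tang(ccw) -1.79 z 6.60 q6 -2.09 open 0.0000
tool-frame offset of C, cm -4.7 0.01
```

Call:
{"op": "arm_command", "data": {"steps": [[[255,-0.09,-0.81,0,-1.7],[255,-0.08,-0.81,0,-1.7],[255,-0.08,-0.81,0,-1.7]]]}}

```text
t: 16.05
position: [0.5123, -0.0429, 0.0924]
tool_rot: [1.388, -2.815, -0.001]
ft_force: [-6.5, -3.7, 7.2]
opening: 0.0002
```

Call:
{"op": "arm_command", "data": {"steps": [[[255,2.5,0,0,0],[255,0.5,0,0,1.75],[255,0,0,0,1.75],[255,0,0,0,1.75],[255,0,0,0,1.75]]]}}

```text
t: 16.68
position: [0.495, -0.0659, 0.0924]
tool_rot: [0.268, -3.13, -0.0]
ft_force: [-0.2, -0.5, -0.2]
opening: -0.0001
```

```bash
python3 h.py; python3 - <<'E'
from h import *
t=grab_frame("scene");cv2.imwrite("pics/s3c.png",cv2.resize(t[205:285,310:400,::-1],None,fx=6,fy=6))
E
```

```text
t 16.68 p [ 0.495  -0.0659  0.0924] th -170.2 phi -127.1 r 75.57 mm F radial(out) 0.55 tang(ccw) 0.15 z -0.24 q6 -1.97 open -0.0001
tool-frame offset of C, cm -5.51 5.17
```

View pics/s3c.png

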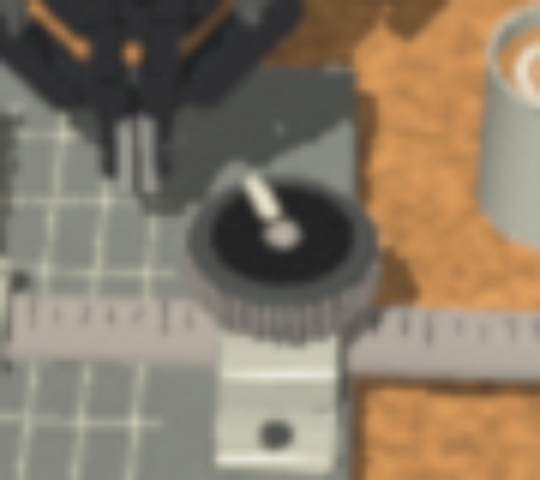

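The mark now points up-left in the crop, from the hub at (281,234) to its tip at (250,180).

```bash
python3 - <<'E'
from h import *
mark((356.4,243.6),(351.3,234.6),.095)
E
```

```text
[ 0.5393 -0.0073  0.095 ] mark world deg -152.8 screw deg (mod 360) 202.82261069610658
```

Call:
{"op": "arm_command", "data": {"steps": [[[255,0,0,0,1.76],[255,0,0,0,1.76],[255,0,0,0,1.76],[255,0,0,0,1.76],[255,0,0,0,1.76]]]}}

```text
t: 17.35
position: [0.4951, -0.0658, 0.0923]
tool_rot: [-1.146, -2.925, -0.0]
ft_force: [0.2, 0.4, -0.7]
opening: 0.0002
```

Call:
{"op": "arm_command", "data": {"steps": [[[255,0,0,0,1.76],[255,0,0,0,1.76],[255,0,0,0,1.76],[255,0,0,0,1.76],[255,0,0,0,1.76]]]}}

```text
t: 17.98
position: [0.4951, -0.0658, 0.0923]
tool_rot: [-2.327, -2.11, 0.0]
ft_force: [-0.2, -0.5, -0.7]
opening: 0.0003
```

Call:
{"op": "arm_command", "data": {"steps": [[[255,0,0,0,1.76],[255,0,0,0,1.76],[255,0,0,0,1.76],[255,0,0,0,0]]]}}

```text
t: 18.48
position: [0.4951, -0.0658, 0.0923]
tool_rot: [-2.81, -1.405, 0.0]
ft_force: [0.3, -0.5, 0.1]
opening: 0.0002
```

Call:
{"op": "arm_command", "data": {"steps": [[[255,1.5,0,0,0],[255,1.2,0,0,0],[255,0,0,0,0]]]}}

```text
t: 18.85
position: [0.5121, -0.0433, 0.0923]
tool_rot: [2.809, 1.407, -0.0]
ft_force: [0.7, -0.2, 0.0]
opening: 0.0002
```

```bash
python3 h.py
```

```text
t 18.85 p [ 0.5121 -0.0433  0.0923] th 53.2 phi -127.1 r 47.24 mm F radial(out) -0.22 tang(ccw) 0.68 z 0.04 q6 0.47 open 0.0002
tool-frame offset of C, cm 4.72 0.03
```

Call:
{"op": "arm_command", "data": {"steps": [[[255,0.22,0,0,0],[255,0.08,0.81,0,-1.7],[255,0.07,0.81,0,-1.7]]]}}

```text
t: 19.23
position: [0.527, -0.0503, 0.0923]
tool_rot: [-2.511, -1.887, 0.003]
ft_force: [-4.1, -6.2, 2.4]
opening: 0.0004
```

```bash
python3 h.py
```

```text
t 19.23 p [ 0.527  -0.0503  0.0923] th 73.9 phi -106.9 r 46.71 mm F radial(out) 7.13 tang(ccw) -2.15 z 2.37 q6 0.10 open 0.0004
tool-frame offset of C, cm 4.67 0.07
```

Call:
{"op": "arm_command", "data": {"steps": [[[255,0.07,0.84,0,-1.7],[255,0.07,0.81,0,-1.7],[255,0.07,0.81,0,-1.7],[255,0.07,0.81,0,-1.7],[255,0.07,0.81,0,-1.7]]]}}

```text
t: 19.85
position: [0.5673, -0.0439, 0.0925]
tool_rot: [1.454, 2.784, -0.0]
ft_force: [-0.1, -1.8, -0.5]
opening: 0.0004
```

```bash
python3 h.py
```

```text
t 19.85 p [ 0.5673 -0.0439  0.0925] th 124.8 phi -55.1 r 46.66 mm F radial(out) 1.44 tang(ccw) -1.12 z -0.51 q6 -0.77 open 0.0004
tool-frame offset of C, cm 4.67 -0.0
```

Call:
{"op": "arm_command", "data": {"steps": [[[255,0.13,0,0,0],[255,0.08,0.81,0,-1.7],[255,0.08,0.81,0,-1.7],[255,0.08,0.81,0,-1.7],[255,0.08,0.81,0,-1.7]]]}}

```text
t: 20.48
position: [0.5858, -0.0167, 0.0928]
tool_rot: [0.397, 3.112, -0.001]
ft_force: [6.0, -3.8, -2.0]
opening: 0.0001
```

```bash
python3 h.py
```

```text
t 20.48 p [ 0.5858 -0.0167  0.0928] th 165.5 phi -13.7 r 46.51 mm F radial(out) 6.77 tang(ccw) -2.26 z -1.99 q6 -1.42 open 0.0001
tool-frame offset of C, cm 4.65 -0.07
```

Call:
{"op": "arm_command", "data": {"steps": [[[255,0.08,0.77,0,-1.7],[255,0.08,0.81,0,-1.7],[255,0.08,0.81,0,-1.7],[255,0.08,0.81,0,-1.7]]]}}

```text
t: 20.98
position: [0.5822, 0.0156, 0.093]
tool_rot: [-0.712, 3.055, -0.001]
ft_force: [7.1, 0.9, 0.3]
opening: -0.0
```

```bash
python3 h.py
```

```text
t 20.98 p [0.5822 0.0156 0.093 ] th -153.7 phi 27.0 r 46.70 mm F radial(out) 6.68 tang(ccw) -2.43 z 0.27 q6 -2.08 open -0.0000
tool-frame offset of C, cm 4.67 -0.06
```

Call:
{"op": "arm_command", "data": {"steps": [[[255,0.09,0.78,0,-1.7],[255,0.08,0.81,0,-1.7],[255,0.08,0.81,0,-1.7]]]}}

```text
t: 21.35
position: [0.5659, 0.0338, 0.0931]
tool_rot: [-1.493, 2.759, -0.002]
ft_force: [4.6, 4.5, 1.4]
opening: 0.0003
```

Call:
{"op": "arm_command", "data": {"steps": [[[255,-1.8,0,0,0],[255,0,0,-5,0],[255,0,0,-5,0],[255,0,0,0,0]]]}}

```text
t: 21.85
position: [0.5763, 0.0484, 0.196]
tool_rot: [-1.481, 2.764, -0.005]
ft_force: [-0.4, 0.3, -0.4]
opening: 0.0001
```

```bash
python3 h.py; python3 - <<'E'
from h import *
t=grab_frame("scene");a=cv2.resize(t[205:285,310:400,::-1],None,fx=4,fy=4);b=grab_frame("wrist")[:,:,::-1]
cv2.imwrite("pics/s4c.png",np.hstack([a,cv2.resize(b,(427,320))]))
E
```

```text
t 21.85 p [0.5763 0.0484 0.196 ] th -123.6 phi 56.5 r 64.73 mm F radial(out) 0.09 tang(ccw) 0.49 z -0.44 q6 -2.55 open 0.0001
tool-frame offset of C, cm 6.47 -0.01
```

View pics/s4c.png

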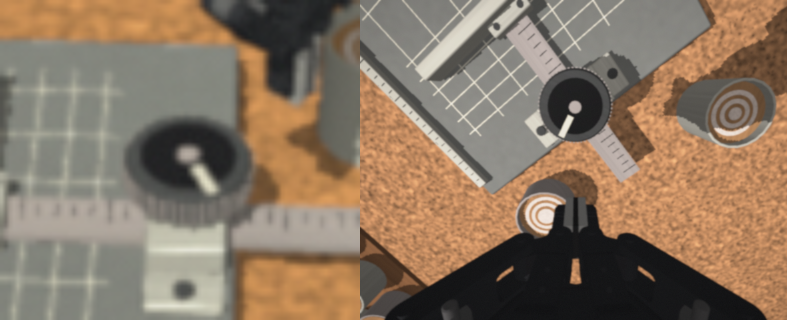

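The mark is down-right of the hub in the crop, from the hub at (188,154) to its tip at (211,190). The fence is unmoved.

```bash
python3 - <<'E'
from h import *
mark((356.6,243.1),(362.35,252.1),.096)
s,p,th=pose()
rows(p,th%360,[.6044,-.0528,.196],94.4,14)
E
```

```text
[ 0.5387 -0.007   0.096 ] mark world deg 29.6 screw deg (mod 360) 25.23348628333978
[255, np.float64(0.48), np.float64(-0.58), np.float64(-0.03), np.float64(1.691)]
[255, np.float64(0.37), np.float64(-0.65), np.float64(-0.03), np.float64(1.691)]
[255, np.float64(0.25), np.float64(-0.71), np.float64(-0.03), np.float64(1.691)]
[255, np.float64(0.12), np.float64(-0.74), np.float64(-0.03), np.float64(1.691)]
[255, np.float64(-0.01), np.float64(-0.75), np.float64(-0.03), np.float64(1.691)]
[255, np.float64(-0.14), np.float64(-0.74), np.float64(-0.03), np.float64(1.691)]
[255, np.float64(-0.27), np.float64(-0.7), np.float64(-0.03), np.float64(1.691)]
[255, np.float64(-0.39), np.float64(-0.64), np.float64(-0.03), np.float64(1.691)]
[255, np.float64(-0.5), np.float64(-0.57), np.float64(-0.03), np.float64(1.691)]
[255, np.float64(-0.59), np.float64(-0.47), np.float64(-0.03), np.float64(1.691)]
[255, np.float64(-0.66), np.float64(-0.36), np.float64(-0.03), np.float64(1.691)]
[255, np.float64(-0.71), np.float64(-0.24), np.float64(-0.03), np.float64(1.691)]
[255, np.float64(-0.74), np.float64(-0.11), np.float64(-0.03), np.float64(1.691)]
[255, np.float64(-0.75), np.float64(0.03), np.float64(-0.03), np.float64(1.691)]
```

The screw is at 720+25 = 745° (2.07 turns), which matches the sum of the strokes. On to the fence.

Call:
{"op": "arm_command", "data": {"steps": [[[255,0.48,-0.58,0,1.69],[255,0.37,-0.65,0,1.69],[255,0.25,-0.71,0,1.69],[255,0.12,-0.74,0,1.69],[255,-0.01,-0.75,0,1.69]]]}}

```text
t: 22.58
position: [0.5847, 0.0118, 0.1905]
tool_rot: [0.149, -3.135, -0.001]
ft_force: [-0.1, 0.2, 0.0]
opening: -0.0002
```

Call:
{"op": "arm_command", "data": {"steps": [[[255,-0.14,-0.74,0,1.69],[255,-0.27,-0.7,0,1.69],[255,-0.39,-0.64,0,1.69],[255,-0.5,-0.57,0,1.69],[255,-0.59,-0.47,0,1.69]]]}}

```text
t: 23.2
position: [0.5956, -0.0242, 0.1904]
tool_rot: [-1.207, -2.897, 0.001]
ft_force: [-0.4, 0.2, -0.5]
opening: -0.0004
```

Call:
{"op": "arm_command", "data": {"steps": [[[255,-0.66,-0.36,0,1.69],[255,-0.71,-0.24,0,1.69],[255,-0.74,-0.11,0,1.69],[255,-0.75,0.03,0,1.69],[255,0,0,0,0]]]}}

```text
t: 23.82
position: [0.6043, -0.053, 0.1907]
tool_rot: [-2.129, -2.308, 0.002]
ft_force: [-0.1, -0.7, 0.4]
opening: 0.0001
```

```bash
python3 h.py; python3 - <<'E'
from h import *
t=grab_frame("wrist");cv2.imwrite("pics/w5.png",t[:,:,::-1])
E
```

```text
t 23.82 p [ 0.6043 -0.053   0.1907] th 94.6 phi -36.7 r 79.45 mm F radial(out) 0.36 tang(ccw) -0.58 z 0.38 q6 -0.24 open 0.0001
tool-frame offset of C, cm 5.24 -5.97
```

View pics/w5.png

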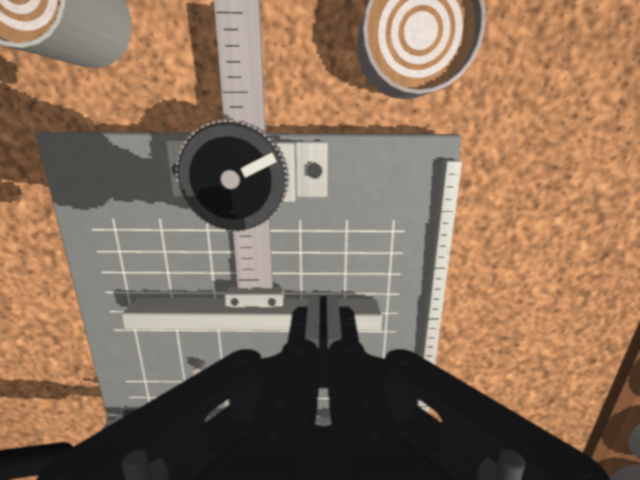

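The wrist view shows the fence's bright top at rows 312–330 and its shaded +y face just above. The lug is at (254,298), and the finger is right of the lug. The mark is at about 25°. I'll check the drop point before going down.

```bash
python3 - <<'E'
from h import *
print(proj("wrist",(.6043,-.053,.067)),proj("wrist",(.6043,-.053,.047)))
u=np.array([np.cos(np.radians(4.4)),np.sin(np.radians(4.4))]);v=np.array([-u[1],u[0]])
O=C-.122*v
for z,px in((.067,(200,312)),(.067,(200,329)),(.067,(283,315)),(.067,(382,318)),(.06,(254,293))):
    P=ray("wrist",px,z);print(px,((P[:2]-O)@u*1e3).round(1),((P[:2]-O)@v*1e3).round(1))
d=np.array([.6043,-.053])-O;print("finger",d@u,d@v)
E
```

```text
[322.61548008 242.6764816 ] [322.68191998 235.11827116]
(200, 312) -41.5 8.4
(200, 329) -43.3 -7.8
(283, 315) 27.3 6.2
(382, 318) 109.9 4.0
(254, 293) 2.8 22.8
finger 0.059875778383643566 0.06985269745276564
```

The fence started about 35 mm along, with its face at y≈8 mm; the first top picture shows the same place, so nothing has been disturbed. The finger has 62 mm before the face. I'll descend and push along -x of the tool.

Call:
{"op": "arm_command", "data": {"steps": [[[255,0,0,4,0],[255,0,0,4,0],[255,0,0,4,0],[255,0,0,0.7,0],[255,0,0,0,0]]]}}

```text
t: 24.5
position: [0.605, -0.0528, 0.0657]
tool_rot: [-2.127, -2.312, -0.0]
ft_force: [0.5, 0.2, 1.6]
opening: 0.0002
```

Call:
{"op": "arm_command", "data": {"steps": [[[255,-2,0,0,0],[255,-2,0,0,0],[255,-0.6,0,0,0],[255,-0.5,0,0,0],[255,-0.5,0,0,0]]]}}

```text
t: 25.12
position: [0.6092, -0.1087, 0.0654]
tool_rot: [-2.128, -2.31, -0.0]
ft_force: [-0.8, 2.6, 1.0]
opening: 0.0
```

Call:
{"op": "arm_command", "data": {"steps": [[[255,-0.7,0,0,0],[255,-0.7,0,0,0],[255,-0.7,0,0,0],[255,-0.7,0,0,0]]]}}

```text
t: 25.62
position: [0.6115, -0.1372, 0.0652]
tool_rot: [-2.128, -2.311, 0.0]
ft_force: [-1.7, 2.4, 1.1]
opening: 0.0001
```

```bash
cat >> h.py <<'E'
u=np.array([np.cos(np.radians(4.4)),np.sin(np.radians(4.4))]);v=np.array([-u[1],u[0]]);O=C-.122*v
def cut():
    s,p,th=pose();d=p[:2]-O;f=s["ft_force"];print("t %.2f cutter x %.1f y %.1f z %.1f Fy %.1f Fx %.1f Fz %.1f"%(s["t"],*(1e3*np.array([d@u,d@v,p[2]])),f[:2]@v,f[:2]@u,f[2]))
E
python3 -c "from h import *;cut()"
```

```text
t 25.62 cutter x 60.6 y -14.6 z 65.2 Fy 2.6 Fx -1.5 Fz 1.1
```

Call:
{"op": "arm_command", "data": {"steps": [[[255,-0.5,0,0,0],[255,-0.5,0,0,0],[255,-0.4,0,0,0],[255,-0.3,0,0,0],[255,0,0,0,0]]]}}

```text
t: 26.25
position: [0.6132, -0.154, 0.0653]
tool_rot: [2.128, 2.31, 0.0]
ft_force: [0.6, 0.5, -0.1]
opening: -0.0002
```

Call:
{"op": "arm_command", "data": {"steps": [[[255,-0.2,0,0,0],[255,-0.2,0,0,0],[255,0,0,0,0]]]}}

```text
t: 26.62
position: [0.6135, -0.1579, 0.0654]
tool_rot: [2.128, 2.31, 0.0]
ft_force: [0.5, 0.1, 0.4]
opening: 0.0004
```

```bash
python3 -c "from h import *;cut()"
```

```text
t 26.62 cutter x 61.0 y -35.4 z 65.4 Fy 0.1 Fx 0.5 Fz 0.4
```

Call:
{"op": "arm_command", "data": {"steps": [[[255,-0.1,0,0,0],[255,-0.1,0,0,0],[255,0,0,0,0]]]}}

```text
t: 27.0
position: [0.6135, -0.1584, 0.0653]
tool_rot: [-2.128, -2.31, -0.002]
ft_force: [0.1, 9.3, 2.3]
opening: -0.0005
```

Call:
{"op": "arm_command", "data": {"steps": [[[255,-0.1,0,0,0],[255,0,0,0,0]]]}}

```text
t: 27.25
position: [0.6135, -0.1585, 0.0654]
tool_rot: [-2.127, -2.309, -0.003]
ft_force: [0.2, 15.1, 3.9]
opening: 0.0001
```

```bash
python3 -c "from h import *;cut()"
```

```text
t 27.25 cutter x 61.0 y -36.0 z 65.4 Fy 15.1 Fx 1.4 Fz 3.9
```

The fence is hard against the pins: the finger has stopped at y = -36 mm and the force is rising. I'll back off, lift and check.

Call:
{"op": "arm_command", "data": {"steps": [[[255,0.4,0,0,0],[255,1.0,0,0,0],[255,0,0,-5,0],[255,0,0,-5,0],[255,0,0,-2,0]]]}}

```text
t: 27.88
position: [0.6133, -0.1468, 0.1885]
tool_rot: [2.126, 2.308, 0.002]
ft_force: [-0.1, 0.9, -0.7]
opening: 0.0004
```

Call:
{"op": "arm_command", "data": {"steps": [[[255,-5,0,-2,0],[255,-5,0,-2,0],[255,-5,0,0,0],[255,-5,0,0,0],[255,0,0,0,0]]]}}

```text
t: 28.5
position: [0.6281, -0.349, 0.2245]
tool_rot: [2.133, 2.307, -0.001]
ft_force: [-0.6, 1.2, -0.2]
opening: 0.0
```

```bash
python3 - <<'E'
from h import *
cut();t=grab_frame("top")[:,:,::-1];cv2.imwrite("pics/t6.png",cv2.resize(t[150:370,200:500],None,fx=2.6,fy=2.6))
E
```

```text
t 28.50 cutter x 60.9 y -227.1 z 224.5 Fy 1.2 Fx -0.5 Fz -0.2
```

View pics/t6.png

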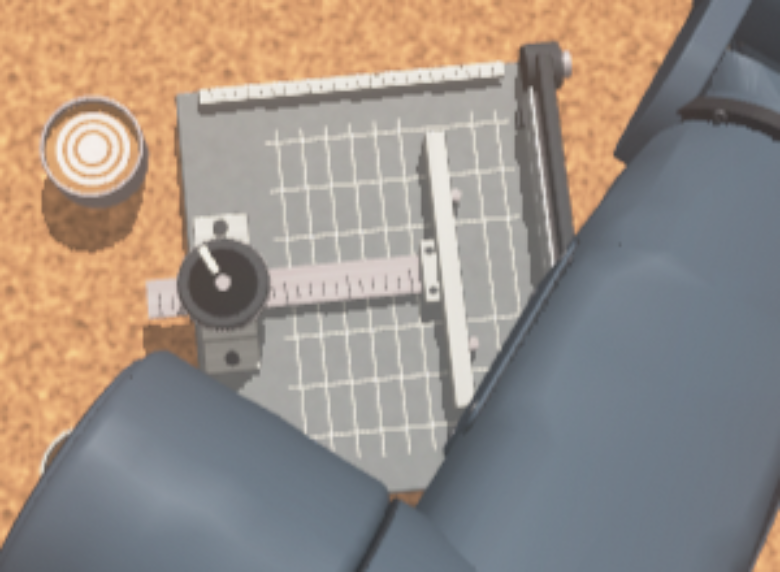

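The fence lies against both pins, at (455,196) and (473,345) in the crop. The mark is still at about +25 to 30°, and the gripper is clear of everything.

```bash
python3 -c "
from h import *
print(env.hand_in());cut()"
```

```text
the job is handed in; nothing more can be done
None
the job is handed in; nothing more can be done
```

The job is handed in: I rolled the clamping screw loose by about 2.07 turns, then pushed the fence against both stop pins. `hand_in` gives no verdict.

**Screw:** I turned it with the closed fingertip pressed on the rim, in three strokes, and never pinched the head. The index mark read about 745° before the fence was pushed, inside the 1.85 to 2.4 turn window, and looked unchanged in the last picture. The press was mostly 3 to 12 N, outside your 4 to 10 N at times. It peaked at 16 N once, from a centring error I then corrected, against the 35 N limit. At the start of the second stroke the finger lost contact, so about 20 to 40° of that travel did not turn the screw; the reading above comes from the mark, not from finger travel.

**Fence:** It slid at about 2.6 N and then stopped hard at y = -36 mm (finger centre), with the force rising to 15 N. The final top picture shows it lying against both pins. By the pictures it began about 35 mm along its travel, and it had not moved before the screw was slack.

**Tins and mug:** One tin looks undisturbed in the last picture. The arm hid the other tin and the mug, so I did not check them at the end, but no move went near them and the force readings showed no unexpected contact.

**Finish:** The robot was clear of everything at hand-in, at about 28.5 s of the 64 s allowed.

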